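Put the skin-care set back on the glass shelf

TASK

The shelf has been wiped, so put the skin-care set away: stand the big white cream jar in the middle of the slate coaster, the smaller navy night-cream jar centred on its lid, and the rose compact mirror flat and centred on top of that. The jade face roller goes lengthwise on its bamboo stand, with both brass necks fully down in the two slots. Set everything down gently, and leave the swab holder, the tumbler and the toothbrush case where they are.

Things in the scene. Friction and masses are not known exactly. Their poses are not given: they have to be found in the camera images.
- cream_jar_mid (a point): Big closed face-cream jar: upright cylinder 62 mm in diameter, 44 mm high, white body, brass lid with a white disc on top. This point is its centre, 22 mm above its foot, z up its axis. Loose, about 160 g; standing on the shelf.
- night_jar_mid (a point): Smaller closed night-cream jar: upright cylinder 54 mm in diameter, 36 mm high, navy body, bright steel lid with a navy disc on top. This point is its centre, 18 mm above its foot, z up its axis. Loose, about 110 g; standing on the shelf.
- compact_mid (a point): Closed round compact mirror: flat rose-coloured disc 56 mm in diameter, 13 mm thick, brass seam and a brass ring on top. This point is its centre, 6.5 mm above its underside, z up. Loose, about 50 g; lying flat on the shelf.
- roller_mid (a point): Jade face roller lying flat, loose, 110 g, 162 mm long. Point: middle of the handle, on its axis, 9 mm above the shelf; x along the handle to the longer stone, z up. Green handle 14 mm thick, 72 mm long; at each end a bare brass neck 9 mm thick (36 to 57 mm from the middle), then a wire yoke with a crosswise stone 18 mm thick, 72 mm from the middle, 42 mm wide at +x, 24 mm at -x.
- coaster: Round dark slate coaster, 100 mm in diameter, 6 mm thick, fixed. Origin at the centre of its underside, on the shelf; its top is 6 mm above.
- stand: Bamboo roller stand, fixed. Origin at the centre of its underside; the roller lies along x, either way round. Base 124 x 60 x 8 mm; two cheeks 5 mm thick, 44 mm wide (y), 54 mm high, at x = +-46.5 mm, each with a slot open upward at y = 0: 29 mm wide at the top, 13 mm from z = 42 down to its floor at z = 32 mm. Seated, the roller's axis is at z = 36.5 mm.
- swab_holder: Bystander, loose: stainless steel swab holder, a cylinder 72 mm in diameter, 99 mm high with its lid's black knob, thumb lever standing out 64 mm from the axis to its -x. Origin at the centre of its underside. Leave it alone.
- tumbler: Bystander, loose: blue ceramic tumbler 70 mm in diameter, 95 mm high, empty, open at the top. Origin at the centre of its underside. Leave it alone.
- brush_case: Bystander, loose: blue plastic toothbrush case, 202 x 28 x 22 mm, lying flat with its long side along its x. Origin at the centre of its underside. Leave it alone.

How it is judged:
By the outcome, as a careful person would: the job done as asked, in the order asked, and still so for the second after the job is handed in, with the robot touching nothing.
It also fails if it takes over 102 s, if anything falls off the work surface, if the arm or the gripper's body presses on something with over 40 N, if the wrist force passes 120 N, or if a joint passes its speed limit or range.

ROBOT

A 6-joint arm with a two-finger parallel gripper is mounted at the origin on the work surface. World frame = base frame: x ahead of the robot, y to its left, z up, the work surface at z = 0. Lengths are in m, angles in degrees, forces in N, time in s.
With the tool pointing down it reaches from about 0.35 to 0.875 m from the base axis. Payload 4.2 kg.
Tool frame: the origin (TCP) lies midway between the tips of the shut fingers; the grasp point (between the pads) lies 19 mm behind it; z points along the fingers, y is the line along which they close (so a half turn about z gives the same grasp; the last joint's range is limited). The gripper opens to 87 mm and grips with 3 to 60 N. Pads are 19 mm wide; open, the fingers measure 117 mm over their backs; the gripper's body (75 mm by 190 mm) begins 51 mm behind the grasp point.
Start: joints at [-56.975, 22.042, 0.453, 0, -68.411, -14.817], TCP at [0.195, -0.594, 0.223] pointing down, gripper open.
Joint ranges: [-179.83, 179.83], [-69.29, 118.12], [-61.27, 80.66], [-181.25, 117.63], [-171.15, -9.14], [-177.46, 177.46]. Speed limits (degrees/s): [159.86, 159.86, 180, 180, 180, 180].

INTERFACE

Orientations are given as a 3x3 rotation matrix whose columns are the frame's x, y, z axes.
In Python, from station import r, cams gives the robot as it stands.
- The arm moves only by the tool play_rows, never from a script. Its argument "commands" is text: rows parted by semicolons, each of 6 numbers parted by spaces: the shift along the world's x, y, z normalised to -1 to 1, where 1 is 30 mm, then the turn, a rotation vector about the world's x, y, z normalised to -1 to 1, where 1 is 0.15 rad. A call has 1 to 20 rows; each row shifts and turns the commanded pose from where the row before left it; what a row does not reach is not made up. A row lasts 1/10 s, in which the tool goes at most 50 mm and 8.59 degrees, less where a joint would pass 70% of its speed; a pose out of reach is approached as far as the arm can. A call with a number of a shift or a turn outside -1 to 1 is refused whole. A call with a gripper value outside its range is refused whole. "grip" is the finger opening in mm, from 0 to 87, set as the call begins (left out, the last holds). The fingers move at their own pace and stop on an object; the grip force is fixed at half the most. Time passes only in rows, so rows that do not move let the fingers close. It gives the time, the measured TCP pose, the force, the opening and the grip force at its end, in the units of the state.
- r.sense(): the state, without advancing time (a new reading comes with each control period).
- cams.capture(name): name is "scene" or "side" or "wrist"; returns (picture, depth): 420x560x3 uint8, blue, green, red; 420x560 float32, m along the optical axis (not along the pixel's ray), 0 where there is no reading.
- cams.camera_info(name): a dict with "mtx" (3x3 intrinsics, pixels), "k1" (the pictures are not rectified: a ray, as slopes to the right and down, at radius r is drawn at 1 + k1 r^2 times it, then the intrinsics apply), "R" (3x3) and "t" (3): a world point X has camera coordinates R X + t. Camera axes: x right, y down, z forward; pixel columns grow to the right and rows downward; lengths in m; the calibration is good to about 2 mm. A picture is of the moment at which its call begins: read the wrist's pose just before it. camera_info takes no time and is no camera call; for the wrist camera it gives the pose at the moment of the call.
- r.finish_job(): hands the job in; it is judged then, once.
The state is a dict: "time_s": time; "joints": joint angles; "joint_velocities": joint speeds; "effort": joint torques, N m; "tcp_pos": TCP position; "ee_rot": TCP orientation; "wrist_force": force on the tool from outside, world axes, zero at the start; "moment": the same for the moment, N m; "gripper_width": opening from 0.0 (shut) to 1.0 (fully open); "gripper_force": force on a finger pad.
Only numpy, scipy, OpenCV 4.12 (cv2) and the standard library are available. Lean on these libraries where they do the work, as an engineer would, in place of code of your own. Each camera call takes 0.05 s, during which the arm holds its last target. There are 200 camera calls.

## Working session

There is one attempt and no reset: what is moved stays moved. The work goes in short steps, Python scripts to look and compute and a tool call to move; the robot and the scene stay as the last step left them, time stands still between calls to the robot, and variables do not carry over. Pictures are saved under pics/ and viewed, at most 14 in all, crops included, and the job is handed in when it is done.

Besides the shell and the picture viewer there is one more tool, called after "Request:" by a JSON object that holds its "fn" and its "kwargs", one argument or row to a line. play_rows: Moves the arm, as the interface text tells. Scaled input: -1 to 1 covers 30 mm each way for a shift and 0.15 rad each way for a turn. Its arguments: {"type":"object","properties":{"commands":{"type":"string"},"grip":{"type":"number"}},"required":["commands"]}

```bash
ls; mkdir -p pics; python3 - <<'E'
from station import r,cams
import cv2,numpy as np
s=r.sense();print(s['time_s'],s['tcp_pos'],s['ee_rot'],s['gripper_width'])
for n in("scene","side"):
    p,d=cams.capture(n);cv2.imwrite(f"pics/{n}0.png",p);np.save(f"pics/{n}0.npy",d)
    i=cams.camera_info(n);print(n,i)
E
```

```text
pics
0.0 [ 0.19512184 -0.59312743  0.22143795] [[-9.49981050e-01 -3.12306516e-01 -8.02717158e-04]
 [-3.12307525e-01  9.49978817e-01  2.06337252e-03]
 [ 1.18159614e-04  2.21085940e-03 -9.99997549e-01]] 1.0058355439308564
scene {'mtx': array([[451.28229577,   0.        , 286.72318524],
       [  0.        , 451.28229577, 204.72652197],
       [  0.        ,   0.        ,   1.        ]]), 'k1': -0.04507681858047053, 'R': array([[ 3.24216953e-01,  9.45982740e-01,  1.53474368e-04],
       [ 6.90851983e-01, -2.36665076e-01, -6.83164094e-01],
       [-6.46225119e-01,  2.21599409e-01, -7.30264882e-01]]), 't': array([-0.20698942, -0.38331992,  1.63423167])}
side {'mtx': array([[415.67535452,   0.        , 287.28358786],
       [  0.        , 415.67535452, 205.88270723],
       [  0.        ,   0.        ,   1.        ]]), 'k1': 0.01651318593322813, 'R': array([[-0.88283776, -0.46937444, -0.0168856 ],
       [-0.35113837,  0.68347257, -0.63997429],
       [ 0.31192842, -0.55906428, -0.76821077]]), 't': array([0.50951656, 0.23688769, 0.90748345])}
```

View pics/scene0.png

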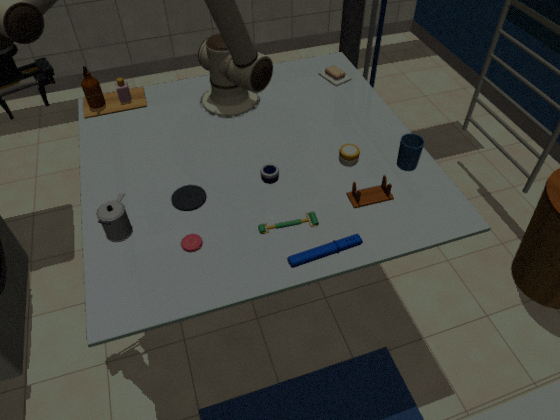

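View pics/side0.png

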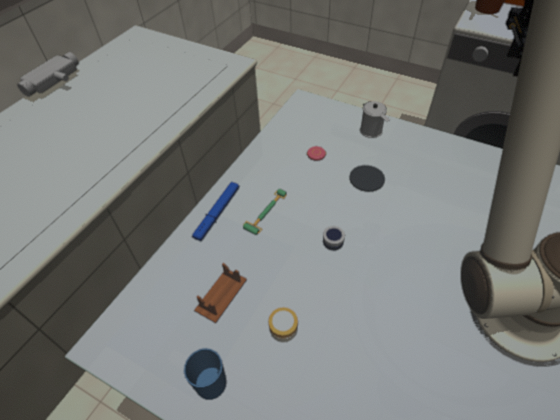

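The scene view shows the coaster at (188,198), navy jar (270,173), cream jar (349,154), compact (192,243), roller centre (288,224) with its long stone at (313,220), and the stand at (370,196). In the side view they are at (367,178), (334,237), (283,322), (316,153), (266,212) and (221,293).

```bash
cat > h.py <<'E'
import numpy as np,cv2
from station import r,cams
def ray(i,uv):
    K=i['mtx'];x=(np.array(uv,float).reshape(-1,2)-[K[0,2],K[1,2]])/K[0,0]
    u=x.copy()
    for _ in range(20): u=x/(1+i['k1']*(u**2).sum(1,keepdims=True))
    d=np.c_[u,np.ones(len(u))]@i['R']; o=-i['R'].T@i['t']
    return o,d
def onz(i,uv,z):
    o,d=ray(i,uv); return o+d*((z-o[2])/d[:,2:])
def proj(i,X):
    c=np.atleast_2d(X)@i['R'].T+i['t'];u=c[:,:2]/c[:,2:]
    u=u*(1+i['k1']*(u**2).sum(1,keepdims=True));return u*i['mtx'][0,0]+i['mtx'][:2,2]
def blob(m,seed=None,rad=40):
    "largest component (near seed) -> contour"
    m=m.astype(np.uint8)
    if seed is not None:
        w=np.zeros_like(m);cv2.circle(w,tuple(map(int,seed)),rad,1,-1);m=m*w
    c,_=cv2.findContours(m,cv2.RETR_EXTERNAL,cv2.CHAIN_APPROX_NONE)
    return max(c,key=cv2.contourArea)
E
python3 - <<'E'
from h import *
S={'scene':dict(coaster=(188,198),navy=(270,173),cream=(349,154),compact=(192,243),roller=(288,224),stand=(370,196),tumbler=(409,152),swab=(114,222),case=(326,250)),
'side':dict(coaster=(367,178),navy=(334,237),cream=(283,322),compact=(316,153),roller=(266,212),stand=(221,293),tumbler=(204,370),swab=(373,120),case=(216,211))}
Z=dict(coaster=.006,navy=.036,cream=.044,compact=.013,roller=.009,stand=.008,tumbler=.05,swab=.05,case=.015)
for n in S:
    i=cams.camera_info(n);p=cv2.imread(f'pics/{n}0.png');h=cv2.cvtColor(p,cv2.COLOR_BGR2HSV).astype(int)
    H,Sa,V=h[...,0],h[...,1],h[...,2]
    M=dict(coaster=V<70,compact=((H>165)|(H<8))&(Sa>90),roller=(H>40)&(H<90)&(Sa>90),stand=(H<20)&(Sa>110),case=(H>100)&(H<130)&(Sa>150),navy=(V<80),cream=(H>8)&(H<35)&(Sa>80))
    for k in S[n]:
        a=onz(i,S[n][k],Z[k])[0]
        o=''
        if k in M:
            c=blob(M[k],S[n][k],45 if k in('roller','stand','case') else 25)
            mm=cv2.minAreaRect(c); q=onz(i,cv2.boxPoints(mm),Z[k])
            e=onz(i,[mm[0]],Z[k])[0]
            P=onz(i,c[:,0].astype(float),Z[k])[:,:2].astype(np.float32)
            R=cv2.minAreaRect(P*1000)
            o=np.round(mm[0],1),'rect mm',np.round(R[0],1),np.round(R[1],1),round(R[2],1)
        print(n,k,np.round(a,3),*o)
E
```

```text
scene coaster [ 0.453 -0.234  0.006] [188.5 197.5] rect mm [ 449.9 -232.4] [100.6  99.4] 71.1
scene navy [0.46  0.01  0.036] [269.2 176.8] rect mm [474.6   3.3] [53.4 53.1] 75.8
scene cream [0.465 0.258 0.044] [349. 152.] rect mm [456.5 262.7] [61.  74.6] 71.2
scene compact [ 0.624 -0.254  0.013] [191.  242.5] rect mm [ 620.6 -255.3] [54.9 53.5] 24.8
scene roller [0.64  0.003 0.009] [287.7 223.6] rect mm [638.2   3.4] [69.8 15. ] 85.0
scene stand [0.616 0.26  0.008] [369.  191.3] rect mm [597.5 268.1] [136.9  95.3] 86.8
scene tumbler [0.521 0.43  0.05 ]
scene swab [ 0.521 -0.434  0.05 ]
scene case [0.759 0.064 0.015] [324.8 250.2] rect mm [758.1  63.1] [ 33.8 202.4] 3.4
side coaster [ 0.444 -0.227  0.006] [366.5 178. ] rect mm [ 445.7 -227.9] [93.5 93. ] 27.0
side navy [0.437 0.022 0.036] [333.5 234. ] rect mm [441.9  13.9] [32.2 29.9] 27.3
side cream [0.442 0.272 0.044] [283.  322.5] rect mm [441.6 272.6] [58.3 63. ] 27.5
side compact [ 0.613 -0.248  0.013] [315.5 153. ] rect mm [ 612.9 -248.4] [49.4 51.9] 61.0
side roller [0.634 0.011 0.009] [250.2 228.1] rect mm [643.7  75.5] [13.1 39. ] 86.4
side stand [0.608 0.262 0.008] [218.1 293. ] rect mm [613.4 264.5] [120.   68.3] 88.3
side tumbler [0.528 0.429 0.05 ]
side swab [ 0.506 -0.421  0.05 ]
side case [0.75  0.072 0.015] [215.3 210.6] rect mm [752.7  66.7] [ 25.9 199.6] 3.7
```

Request:
{"fn": "play_rows", "kwargs": {
  "commands": "0.65 0.93 0.1 0 0 0.645;0.65 0.93 0.1 0 0 0.645;0.65 0.93 0.1 0 0 0.645;0.65 0.93 0.1 0 0 0.645;0.65 0.93 0.1 0 0 0.645;0.65 0.93 0.1 0 0 0.645;0.65 0.93 0.1 0 0 0.645;0.65 0.93 0.1 0 0 0.645;0.65 0.93 0.1 0 0 0.645;0.65 0.93 0.1 0 0 0.645;0.65 0.93 0.1 0 0 0.645;0.65 0.93 0.1 0 0 0.645;0.65 0.93 0.1 0 0 0.645;0 0 0 0 0 0;0 0 0 0 0 0"
}}

```text
time_s: 1.6
tcp_pos: [0.4488, -0.2303, 0.2611]
ee_rot: [[0.006, -1.0, -0.001], [-1.0, -0.006, 0.0], [-0.0, 0.001, -1.0]]
wrist_force: [-0.6, -0.8, -0.5]
gripper_width: 1.002
gripper_force: 0.0
```

```bash
cat > look.py <<'E'
import sys
from h import *
n=sys.argv[1]
s=r.sense();print(s['time_s'],np.round(s['tcp_pos'],4),np.round(s['ee_rot'],3).tolist(),np.round(s['joints'],1),s['gripper_width'],np.round(s['wrist_force'],1))
i=cams.camera_info('wrist');p,d=cams.capture('wrist')
cv2.imwrite(f'pics/{n}.png',p);np.savez(f'pics/{n}.npz',d=d,**i)
print('cam',-i['R'].T@i['t'],'view',i['R'][2],i['mtx'][0,0])
E
python3 look.py w1
```

```text
1.6 [ 0.4488 -0.2303  0.2611] [[0.006, -1.0, -0.001], [-1.0, -0.006, 0.0], [-0.0, 0.001, -1.0]] [ -8.7   8.7 -12.4  -0.  -69.    9. ] 1.0019246187613444 [-0.6 -0.8 -0.5]
cam [ 0.44926327 -0.31071159  0.42285859] view [-0.00270911  0.29342956 -0.95597686] 365.2202029958649
```

View pics/w1.png

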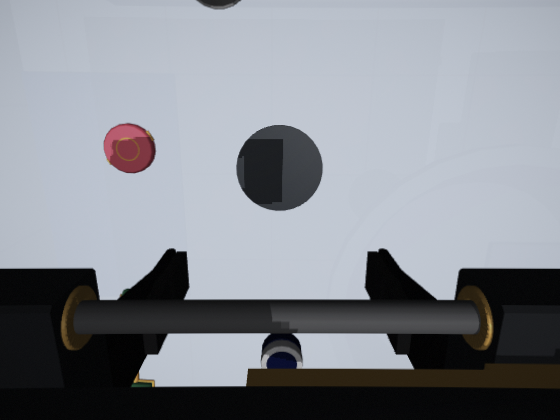

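The wrist view shows the coaster centred at (280,168), the compact at (130,148) with the gripper's shadow on both, and the navy jar at (281,350) behind the gripper.

```bash
cat > mw.py <<'E'
import sys
from h import *
def load(n):
    p=cv2.imread(f'pics/{n}.png');z=np.load(f'pics/{n}.npz');i={k:z[k] for k in z};i['k1']=float(i['k1'])
    h=cv2.cvtColor(p,cv2.COLOR_BGR2HSV).astype(int);return i,h[...,0],h[...,1],h[...,2]
def circ(i,m,seed,rad,z):
    c=blob(m,seed,rad);P=onz(i,c[:,0].astype(float),z)[:,:2]*1000
    e=cv2.fitEllipse(cv2.convexHull(P.astype(np.float32)));return np.round(np.array(e[0]),1),np.round(e[1],1)
E
python3 - <<'E'
from mw import *
i,H,S,V=load('w1')
print(H[60,300],S[60,300],V[60,300],V[168,290],V[160,260],H[150,120],S[150,120])
print('coaster',circ(i,V<110,(280,168),60,.006))
print('compact',circ(i,(S>90)&((H>160)|(H<20)),(130,148),45,.013), circ(i,(S>90)&((H>160)|(H<20)),(130,148),45,.009))
E
```

```text
109 20 206 71 35 175 145
coaster (array([ 445.7, -230.6]), array([97.9, 99.3]))
compact (array([ 612.6, -253.9]), array([53.2, 56.9])) (array([ 614.2, -253.3]), array([53.7, 57.4]))
```

Request:
{"fn": "play_rows", "kwargs": {
  "commands": "0 0.98 0 0 0 0;0 0.98 0 0 0 0;0 0.98 0 0 0 0;0 0.98 0 0 0 0;0 0.98 0 0 0 0;0 0.98 0 0 0 0;0 0.98 0 0 0 0;0 0.98 0 0 0 0;0 0.98 0 0 0 0;0 0.98 0 0 0 0;0 0.98 0 0 0 0;0 0.98 0 0 0 0;0 0.98 0 0 0 0;0 0.98 0 0 0 0;0 0.98 0 0 0 0;0 0.98 0 0 0 0;0 0.98 0 0 0 0;0 0 0 0 0 0;0 0 0 0 0 0"
}}

```text
time_s: 3.55
tcp_pos: [0.4489, 0.2681, 0.261]
ee_rot: [[0.004, -1.0, -0.001], [-1.0, -0.004, -0.001], [0.001, 0.001, -1.0]]
wrist_force: [0.5, -0.4, -0.0]
gripper_width: 0.997
gripper_force: 0.0
```

```bash
python3 look.py w2
```

```text
3.55 [0.4489 0.2681 0.261 ] [[0.004, -1.0, -0.001], [-1.0, -0.004, -0.001], [0.001, 0.001, -1.0]] [ 48.6  10.6 -10.1  -0.  -69.5 -48.4] 0.9974351086813724 [ 0.5 -0.4 -0. ]
cam [0.44915775 0.18790935 0.42279741] view [-0.00224356  0.29202472 -0.95640814] 365.2202029958649
```

View pics/w2.png

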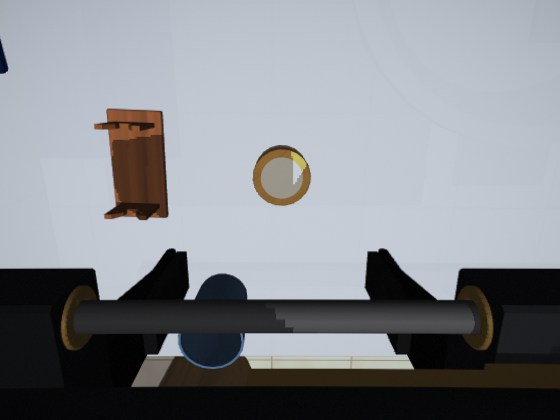

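The wrist view shows the cream jar's brass lid centred at (282,176), the stand with base corners about (107,109)–(167,216), and the tumbler at (213,325).

```bash
python3 - <<'E'
from mw import *
i,H,S,V=load('w2')
print(H[180,258],S[180,258],V[180,258],H[180,270],S[180,270],V[180,270])
m=(H>8)&(H<35)&(S>90)
print('lid',circ(i,m,(282,176),40,.044))
c=blob((S>90)&((H<20)|(H>170)),(137,163),70)
m=np.zeros(V.shape,np.uint8);cv2.drawContours(m,[c],-1,1,-1)
cols=[145,150,155]
# right edge and row-wise edges of base
rows=range(130,200,5)
R=onz(i,[(np.nonzero(m[y])[0].max(),y) for y in rows],.008)[:,:2]*1000
L=onz(i,[(np.nonzero(m[y])[0].min(),y) for y in rows],.008)[:,:2]*1000
T=onz(i,[(x,np.nonzero(m[:,x])[0].min()) for x in range(115,160,5)],.008)[:,:2]*1000
B=onz(i,[(x,np.nonzero(m[:,x])[0].max()) for x in range(140,163,3)],.008)[:,:2]*1000
for n,a in zip('RLTB',(R,L,T,B)): print(n,a.round(1).tolist())
E
```

```text
17 163 136 22 25 153
lid (array([443.5, 268.3]), array([60.1, 62.3]))
R [[576.0, 224.0], [576.5, 229.4], [577.0, 235.0], [576.3, 240.5], [576.8, 246.1], [577.3, 251.7], [577.8, 257.4], [577.2, 263.2], [577.7, 269.0], [578.2, 274.8], [577.5, 280.7], [578.0, 286.6], [578.5, 292.6], [579.0, 298.6]]
L [[634.4, 224.5], [635.1, 230.0], [634.7, 235.5], [635.4, 241.0], [635.1, 246.6], [635.8, 252.2], [635.4, 257.9], [635.0, 263.6], [635.7, 269.4], [635.3, 275.2], [636.0, 281.1], [635.6, 287.0], [636.4, 293.0], [637.1, 299.0]]
T [[624.9, 202.1], [619.7, 203.0], [614.3, 203.0], [608.8, 202.9], [603.4, 202.9], [598.1, 203.9], [592.7, 203.8], [587.2, 203.8], [581.8, 203.7]]
B [[611.2, 328.4], [607.6, 328.4], [603.9, 327.1], [600.1, 324.6], [596.6, 324.6], [593.0, 324.6], [589.5, 324.6], [585.9, 324.5]]
```

Request:
{"fn": "play_rows", "kwargs": {
  "commands": "-0.18 0 -1 0 0 0;0 0 -1 0 0 0;0 0 -1 0 0 0;0 0 -1 0 0 0;0 0 -1 0 0 0;0 0 -1 0 0 0;0 0 -1 0 0 0;0 0 -0.8 0 0 0;0 0 -0.4 0 0 0;0 0 -0.17 0 0 0;0 0 0 0 0 0"
}}

```text
time_s: 4.7
tcp_pos: [0.4438, 0.2684, 0.0106]
ee_rot: [[0.004, -1.0, 0.0], [-1.0, -0.004, -0.0], [0.0, -0.0, -1.0]]
wrist_force: [-0.6, 0.4, 0.2]
gripper_width: 0.999
gripper_force: 0.0
```

Request:
{"fn": "play_rows", "kwargs": {
  "commands": "0 0 0 0 0 0;0 0 0 0 0 0;0 0 0 0 0 0;0 0 0 0 0 0;0 0 0 0 0 0;0 0 0 0 0 0",
  "grip": 55
}}

```text
time_s: 5.3
tcp_pos: [0.4436, 0.2691, 0.011]
ee_rot: [[0.005, -1.0, 0.001], [-1.0, -0.005, 0.001], [-0.001, -0.001, -1.0]]
wrist_force: [-0.6, 0.1, 4.9]
gripper_width: 0.704
gripper_force: 30.0
```

Request:
{"fn": "play_rows", "kwargs": {
  "commands": "0 0 0.4 0 0 0;0 0 0.9 0 0 0;0 0 1 0 0 0;0 0 1 0 0 0;0 -0.98 0 0 0 0;0 -0.98 0 0 0 0;0 -0.98 0 0 0 0;0 -0.98 0 0 0 0;0 -0.98 0 0 0 0;0 -0.98 0 0 0 0;0 -0.98 0 0 0 0;0 -0.98 0 0 0 0;0 -0.98 0 0 0 0;0 -0.98 0 0 0 0;0 -0.98 0 0 0 0;0 -0.98 0 0 0 0;0 -0.98 0 0 0 0;0 -0.98 0 0 0 0;0 -0.98 0 0 0 0;0 -0.98 0 0 0 0"
}}

```text
time_s: 7.3
tcp_pos: [0.4429, -0.2027, 0.1098]
ee_rot: [[0.005, -1.0, -0.0], [-1.0, -0.005, 0.0], [-0.0, 0.0, -1.0]]
wrist_force: [0.2, -0.4, -0.4]
gripper_width: 0.705
gripper_force: 30.0
```

Request:
{"fn": "play_rows", "kwargs": {
  "commands": "0.08 -0.7 0 0 0 0;0 -0.25 0 0 0 0;0 0 -0.4 0 0 0;0 0 -0.9 0 0 0;0 0 -0.7 0 0 0;0 0 -0.4 0 0 0;0 0 -0.2 0 0 0;0 0 -0.1 0 0 0;0 0 0 0 0 0"
}}

```text
time_s: 8.2
tcp_pos: [0.446, -0.2299, 0.0287]
ee_rot: [[0.005, -1.0, 0.0], [-1.0, -0.005, -0.0], [0.0, -0.0, -1.0]]
wrist_force: [-0.4, 0.4, -1.4]
gripper_width: 0.705
gripper_force: 30.0
```

```bash
python3 look.py w3
```

```text
8.2 [ 0.446  -0.2299  0.0287] [[0.005, -1.0, 0.0], [-1.0, -0.005, -0.0], [0.0, -0.0, -1.0]] [ -8.7  23.9 -30.3   0.  -35.8   9. ] 0.7051610670378693 [-0.4  0.4 -1.4]
cam [ 0.44618255 -0.31024676  0.19042919] view [-0.00138932  0.29304766 -0.95609682] 365.2202029958649
```

View pics/w3.png

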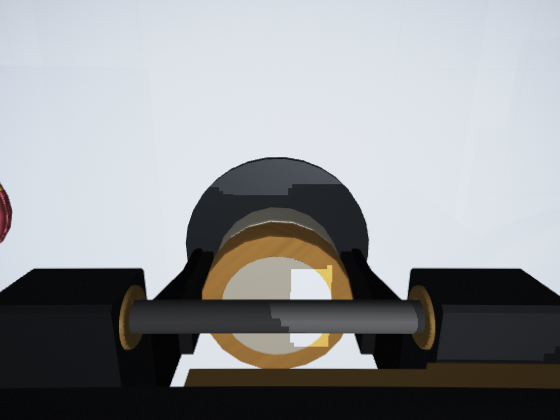

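The jar hangs over the coaster: coaster's far arc peaks at (278,157), lid disc spans about (200–352, 222–368).

```bash
cat >> mw.py <<'E'
def arc(i,pts,z,rad):
    "circle centre of known radius through points (mm)"
    from scipy.optimize import least_squares
    P=onz(i,pts,z)[:,:2]*1000
    q=least_squares(lambda c:np.hypot(*(P-c).T)-rad,P.mean(0),loss='soft_l1')
    return q.x.round(1),np.abs(q.fun).max().round(1)
E
python3 - <<'E'
from mw import *
i,H,S,V=load('w3')
pts=[(x,np.nonzero(V[100:240,x]<120)[0].min()+100) for x in range(195,362,6)]
for z in(.006,):print('coaster',arc(i,pts,z,50))
m=(H>8)&(H<35)&(S>90)
pts=[]
for x in range(215,345,5):
    a=np.nonzero(m[205:300,x])[0].min()+205; pts.append((x,a))
for x in range(240,320,5):
    pts.append((x,np.nonzero(m[340:375,x])[0].max()+340))
print([p for p in pts[::4]])
for z in(.060,.062,.064):print('lid',z,arc(i,pts,z,31))
E
```

```text
coaster (array([ 445.6, -230.7]), np.float64(0.8))
[(215, np.int64(255)), (235, np.int64(235)), (255, np.int64(226)), (275, np.int64(222)), (295, np.int64(225)), (315, np.int64(232)), (335, np.int64(252)), (250, np.int64(374)), (270, np.int64(374)), (290, np.int64(374)), (310, np.int64(374))]
lid 0.06 (array([ 445.7, -232. ]), np.float64(8.9))
lid 0.062 (array([ 445.7, -232.6]), np.float64(7.8))
lid 0.064 (array([ 445.7, -233.3]), np.float64(6.7))
```

```bash
python3 - <<'E'
from mw import *
i,H,S,V=load('w3')
m=(H>8)&(H<35)&(S>90)
m[369:]=0
far=[(x,np.nonzero(m[340:369,x])[0].max()+340) for x in range(235,325,5) ]
print(far[::3])
far=[q for q in far if q[1]<368]
for z in(.061,.0625,):print('far',arc(i,far,z,31))
# side extremes
for y in (270,280,290):
    n=np.nonzero(m[y,190:365])[0];q=onz(i,[(n.min()+190,y),(n.max()+190,y)],.062)*1000;print(y,q.round(1).tolist())
E
```

```text
[(235, np.int64(356)), (250, np.int64(363)), (265, np.int64(368)), (280, np.int64(368)), (295, np.int64(366)), (310, np.int64(361))]
far (array([ 445.7, -230.8]), np.float64(0.5))
far (array([ 445.7, -232.1]), np.float64(0.5))
270 [[472.0, -245.8, 62.0], [419.0, -246.2, 62.0]]
280 [[473.8, -241.5, 62.0], [417.5, -241.9, 62.0]]
290 [[475.5, -237.1, 62.0], [416.5, -237.6, 62.0]]
```

Request:
{"fn": "play_rows", "kwargs": {
  "commands": "0 0 -0.2 0 0 0;0 0 -0.1 0 0 0;0 0 -0.05 0 0 0;0 0 -0.03 0 0 0;0 0 0 0 0 0"
}}

```text
time_s: 8.75
tcp_pos: [0.4459, -0.2301, 0.0171]
ee_rot: [[0.005, -1.0, 0.0], [-1.0, -0.005, -0.0], [0.0, -0.0, -1.0]]
wrist_force: [0.9, 0.6, -1.5]
gripper_width: 0.704
gripper_force: 30.0
```

Request:
{"fn": "play_rows", "kwargs": {
  "commands": "0 0 -0.02 0 0 0;0 0 -0.02 0 0 0;0 0 0 0 0 0"
}}

```text
time_s: 9.05
tcp_pos: [0.4459, -0.2301, 0.017]
ee_rot: [[0.005, -1.0, 0.0], [-1.0, -0.005, -0.0], [0.0, -0.0, -1.0]]
wrist_force: [-1.9, 1.1, 7.6]
gripper_width: 0.702
gripper_force: 30.0
```

Request:
{"fn": "play_rows", "kwargs": {
  "commands": "0 0 0 0 0 0;0 0 0 0 0 0;0 0 0 0 0 0;0 0 0 0 0 0",
  "grip": 87
}}

```text
time_s: 9.45
tcp_pos: [0.4459, -0.2301, 0.0157]
ee_rot: [[0.005, -1.0, -0.0], [-1.0, -0.005, -0.0], [0.0, 0.0, -1.0]]
wrist_force: [-0.3, 0.6, 0.7]
gripper_width: 0.961
gripper_force: 0.0
```

Request:
{"fn": "play_rows", "kwargs": {
  "commands": "0 0 0.5 0 0 0;0 0 1 0 0 0;0 0 1 0 0 0;0 0.8 1 0 0 0;0 0.9 1 0 0 0;0 0.9 1 0 0 0;0 0.9 1 0 0 0;0 0.9 1 0 0 0;0 0.9 0.6 0 0 0;0 0.9 0 0 0 0;0 0.9 0 0 0 0;0 0.97 0 0 0 0;0 0 0 0 0 0;0 0 0 0 0 0"
}}

```text
time_s: 10.85
tcp_pos: [0.4456, 0.0124, 0.2587]
ee_rot: [[0.006, -1.0, -0.0], [-1.0, -0.006, -0.0], [0.0, 0.0, -1.0]]
wrist_force: [0.5, 0.3, 0.0]
gripper_width: 0.997
gripper_force: 0.0
```

```bash
python3 look.py w4
```

```text
10.85 [0.4456 0.0124 0.2587] [[0.006, -1.0, -0.0], [-1.0, -0.006, -0.0], [0.0, 0.0, -1.0]] [ 22.6   2.6 -19.6  -0.  -67.8 -22.2] 0.9968083673414938 [0.5 0.3 0. ]
cam [ 0.44600082 -0.06792986  0.42044241] view [-0.00229738  0.29294859 -0.95612543] 365.2202029958649
```

View pics/w4.png

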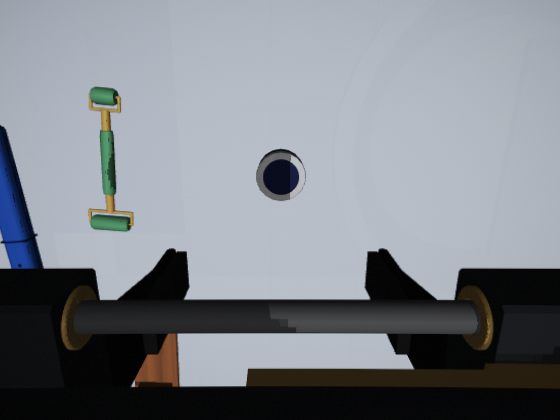

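The wrist view shows the navy jar's lid disc at (281,177), and the roller at upper left: handle (109,162), long stone (110,223), short stone (104,96).

```bash
python3 - <<'E'
from mw import *
i,H,S,V=load('w4')
print([ (int(H[177,x]),int(S[177,x]),int(V[177,x])) for x in (240,259,275,290,302,320)])
print('disc',circ(i,(S>100)&(H>100)&(H<135),(281,177),24,.036))
print('outer',circ(i,(V<165)|(S>100),(281,177),32,.036))
g=(H>40)&(H<90)&(S>90)
for n,s,rd,z in(('handle',(109,162),40,.009),('long',(110,223),26,.009),('short',(104,96),22,.009)):
    c=blob(g,s,rd);P=(onz(i,c[:,0].astype(float),z)[:,:2]*1000).astype(np.float32);R=cv2.minAreaRect(P);print(n,np.round(R[0],1),np.round(R[1],1),round(R[2],1))
E
```

```text
[(109, 21, 199), (120, 5, 100), (116, 176, 29), (115, 160, 59), (105, 5, 188), (108, 22, 199)]
disc (array([441. ,  14.4]), array([36.9, 37.3]))
outer (array([441.4,  12.4]), array([53. , 56.7]))
handle [636.1   6.1] [72.6 14.2] 86.1
long [643.   77.3] [17.3 45.6] 85.7
short [631.2 -66.4] [16.4 28.6] 84.6
```

Request:
{"fn": "play_rows", "kwargs": {
  "commands": "-0.15 0.07 -1 0 0 0;0 0 -1 0 0 0;0 0 -1 0 0 0;0 0 -1 0 0 0;0 0 -1 0 0 0;0 0 -1 0 0 0;0 0 -1 0 0 0;0 0 -0.8 0 0 0;0 0 -0.45 0 0 0;0 0 -0.2 0 0 0;0 0 0 0 0 0"
}}

```text
time_s: 12.0
tcp_pos: [0.441, 0.0133, 0.0048]
ee_rot: [[0.004, -1.0, -0.002], [-1.0, -0.004, -0.001], [0.001, 0.002, -1.0]]
wrist_force: [0.3, -0.9, 0.5]
gripper_width: 1.002
gripper_force: 0.0
```

Request:
{"fn": "play_rows", "kwargs": {
  "commands": "0 0 0 0 0 0;0 0 0 0 0 0;0 0 0 0 0 0;0 0 0 0 0 0;0 0 0 0 0 0;0 0 0 0 0 0;0 0 0 0 0 0",
  "grip": 46
}}

```text
time_s: 12.7
tcp_pos: [0.4414, 0.0142, 0.0056]
ee_rot: [[0.005, -1.0, 0.0], [-1.0, -0.005, 0.0], [-0.0, -0.0, -1.0]]
wrist_force: [-0.3, 0.2, 4.5]
gripper_width: 0.611
gripper_force: 30.0
```

Request:
{"fn": "play_rows", "kwargs": {
  "commands": "0 0 0.4 0 0 0;0 0 0.9 0 0 0;0 0 1 0 0 0;0.15 -0.5 1 0 0 0;0 -0.96 0.5 0 0 0;0 -1 0 0 0 0;0 -1 0 0 0 0;0 -1 0 0 0 0;0 -1 0 0 0 0;0 -1 0 0 0 0;0 -1 0 0 0 0;0 -0.5 0 0 0 0;0 -0.2 0 0 0 0;0 0 -0.5 0 0 0;0 0 -0.6 0 0 0;0 0 -0.4 0 0 0;0 0 -0.2 0 0 0;0 0 0 0 0 0;0 0 0 0 0 0"
}}

```text
time_s: 14.6
tcp_pos: [0.4462, -0.2305, 0.0687]
ee_rot: [[0.005, -1.0, 0.001], [-1.0, -0.005, -0.0], [0.0, -0.001, -1.0]]
wrist_force: [-0.1, 0.2, -1.1]
gripper_width: 0.615
gripper_force: 30.0
```

```bash
python3 look.py w5
```

```text
14.6 [ 0.4462 -0.2305  0.0687] [[0.005, -1.0, 0.001], [-1.0, -0.005, -0.0], [0.0, -0.001, -1.0]] [ -8.8  20.3 -28.1   0.  -41.6   9.1] 0.6149791147455931 [-0.1  0.2 -1.1]
cam [ 0.44636205 -0.31081332  0.2304643 ] view [-0.00113135  0.29287921 -0.95614878] 365.2202029958649
```

View pics/w5.png

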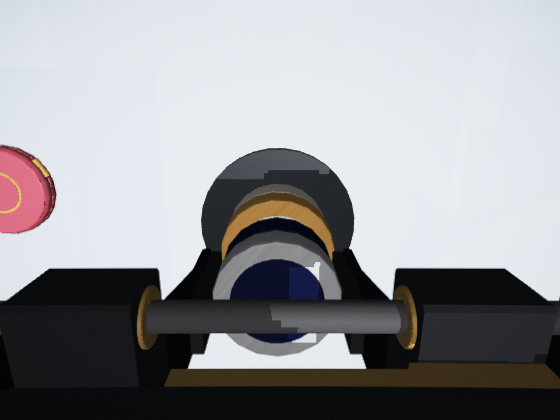

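The navy jar hangs above the white jar, brass lid arc peaking at (277,193), navy disc centred about (277,301), steel rim's far edge near row 355.

```bash
python3 - <<'E'
from mw import *
i,H,S,V=load('w5')
# far outer rim of steel lid: last non-white pixel above bright table
pts=[]
for x in range(245,312,4):
    col=V[336:368,x]; b=np.nonzero(col>215)[0]
    if len(b): pts.append((x,b.min()+335))
print(pts[::3]); print('far rim',arc(i,pts,.0995,27))
m=(S>100)&(H>105)&(H<130)
near=[(x,np.nonzero(m[250:300,x])[0].min()+250) for x in range(245,312,4)]
print(near[::3]);print('disc near',arc(i,near,.0995,18.5))
b=(H>8)&(H<35)&(S>90)
nb=[(x,np.nonzero(b[180:240,x])[0].min()+180) for x in range(235,322,5)]
for z in (.034,.038,.042):print('lid lower edge',z,arc(i,nb,z,31))
E
```

```text
[(245, np.int64(348)), (257, np.int64(353)), (269, np.int64(355)), (281, np.int64(355)), (293, np.int64(353)), (305, np.int64(335))]
far rim (array([ 452. , -232.9]), np.float64(2.6))
[(245, np.int64(271)), (257, np.int64(264)), (269, np.int64(261)), (281, np.int64(260)), (293, np.int64(263)), (305, np.int64(269))]
disc near (array([ 446. , -231.2]), np.float64(0.3))
lid lower edge 0.034 (array([ 445.5, -229. ]), np.float64(0.5))
lid lower edge 0.038 (array([ 445.5, -230. ]), np.float64(0.5))
lid lower edge 0.042 (array([ 445.5, -231. ]), np.float64(0.7))
```

Request:
{"fn": "play_rows", "kwargs": {
  "commands": "0 0 -0.2 0 0 0;0 0 -0.12 0 0 0;0 0 -0.06 0 0 0;0 0 -0.02 0 0 0;0 0 0 0 0 0"
}}

```text
time_s: 15.15
tcp_pos: [0.4458, -0.2307, 0.0562]
ee_rot: [[0.005, -1.0, -0.0], [-1.0, -0.005, 0.0], [-0.0, 0.0, -1.0]]
wrist_force: [-0.5, -0.4, -1.6]
gripper_width: 0.61
gripper_force: 30.0
```

Request:
{"fn": "play_rows", "kwargs": {
  "commands": "0 0 -0.01 0 0 0;0 0 -0.015 0 0 0;0 0 0 0 0 0"
}}

```text
time_s: 15.45
tcp_pos: [0.4459, -0.2307, 0.0557]
ee_rot: [[0.005, -1.0, 0.0], [-1.0, -0.005, -0.0], [0.0, -0.0, -1.0]]
wrist_force: [0.1, 0.4, -1.1]
gripper_width: 0.617
gripper_force: 30.0
```

Request:
{"fn": "play_rows", "kwargs": {
  "commands": "0 0 -0.02 0 0 0;0 0 0 0 0 0"
}}

```text
time_s: 15.65
tcp_pos: [0.4459, -0.2307, 0.0557]
ee_rot: [[0.005, -1.0, 0.0], [-1.0, -0.005, -0.0], [0.0, -0.0, -1.0]]
wrist_force: [-1.6, 1.4, 3.6]
gripper_width: 0.613
gripper_force: 30.0
```

Request:
{"fn": "play_rows", "kwargs": {
  "commands": "0 0 0 0 0 0;0 0 0 0 0 0;0 0 0 0 0 0;0 0 0 0 0 0;0 0 0 0 0 0",
  "grip": 87
}}

```text
time_s: 16.15
tcp_pos: [0.4458, -0.2307, 0.0549]
ee_rot: [[0.005, -1.0, -0.0], [-1.0, -0.005, 0.0], [-0.0, 0.0, -1.0]]
wrist_force: [-0.7, -0.1, -0.1]
gripper_width: 0.96
gripper_force: 0.0
```

Request:
{"fn": "play_rows", "kwargs": {
  "commands": "0 0 0.4 0 0 0;0 0 1 0 0 0;0 0 1 0 0 0;0.9 -0.1 1 0 0 0;0.9 -0.1 1 0 0 0;0.9 -0.1 1 0 0 0;0.9 -0.1 1 0 0 0;0.9 -0.1 0.3 0 0 0;0.9 -0.1 0 0 0 0;0.17 -0.17 0 0 0 0;0 0 0 0 0 0;0 0 0 0 0 0"
}}

```text
time_s: 17.35
tcp_pos: [0.612, -0.2538, 0.2554]
ee_rot: [[0.004, -1.0, -0.002], [-1.0, -0.004, 0.0], [-0.0, 0.002, -1.0]]
wrist_force: [0.6, 0.2, -0.0]
gripper_width: 1.004
gripper_force: 0.0
```

```bash
python3 look.py w6; python3 - <<'E'
from mw import *
i,H,S,V=load('w6')
m=(S>90)&((H>160)|(H<8))
c=blob(m);print(c[:,0].mean(0),cv2.contourArea(c))
for z in(.013,.0065):print(circ(i,m|((S>90)&(H<30)),c[:,0].mean(0),45,z))
n=(S>100)&(H>105)&(H<130);c=blob(n);print(c[:,0].mean(0),cv2.contourArea(c),circ(i,n,c[:,0].mean(0),60,.086))
E
```

```text
17.35 [ 0.612  -0.2538  0.2554] [[0.004, -1.0, -0.002], [-1.0, -0.004, 0.0], [-0.0, 0.002, -1.0]] [ -8.6  24.8   9.4  -0.  -74.8   8.8] 1.0041100133167375 [ 0.6  0.2 -0. ]
cam [ 0.61239677 -0.33423088  0.41708159] view [-0.00295492  0.29350835 -0.95595194] 365.2202029958649
[273.51470588 170.45588235] 1757.0
(array([ 614.6, -254.4]), array([53.5, 56. ]))
(array([ 614.6, -253.1]), array([54.3, 56.9]))
[451.57272727 210.99090909] 1157.0 (array([ 445.9, -230.9]), array([37.4, 37.8]))
```

View pics/w6.png

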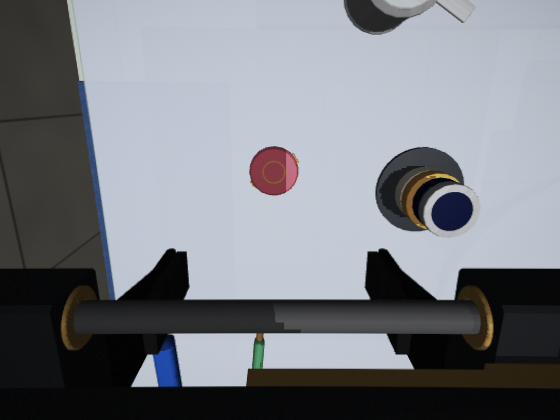

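The compact is at (274,171) with its brass ring at (273,172). The stack on the coaster is upright, navy disc at (452,211).

```bash
python3 - <<'E'
from mw import *
i,H,S,V=load('w6')
y,x=np.mgrid[155:190,256:284];hh=H[155:190,256:284]
m=((hh>8)&(hh<30));print(m.sum())
P=np.c_[x[m],y[m]].astype(np.float32)
k=np.hypot(*(P-[273.5,172]).T)<15;P=P[k];e=cv2.fitEllipse(P);print(e,onz(i,[e[0]],.013)*1000)
E
```

```text
71
((273.4676818847656, 171.7156524658203), (21.507015228271484, 21.807279586791992), 88.91384887695312) [[ 614.94166701 -253.47311183   13.        ]]
```

Request:
{"fn": "play_rows", "kwargs": {
  "commands": "0.1 0.01 -1 0 0 0;0 0 -1 0 0 0;0 0 -1 0 0 0;0 0 -1 0 0 0;0 0 -1 0 0 0;0 0 -1 0 0 0;0 0 -1 0 0 0;0 0 -0.8 0 0 0;0 0 -0.4 0 0 0;0 0 -0.2 0 0 0;0 0 0 0 0 0"
}}

```text
time_s: 18.5
tcp_pos: [0.6158, -0.2535, 0.0042]
ee_rot: [[0.005, -1.0, -0.0], [-1.0, -0.005, -0.0], [0.0, 0.0, -1.0]]
wrist_force: [1.3, 0.9, -0.1]
gripper_width: 1.0
gripper_force: 0.0
```

Request:
{"fn": "play_rows", "kwargs": {
  "commands": "0 0 0 0 0 0;0 0 0 0 0 0;0 0 0 0 0 0;0 0 0 0 0 0;0 0 0 0 0 0;0 0 0 0 0 0;0 0 0 0 0 0",
  "grip": 48
}}

```text
time_s: 19.2
tcp_pos: [0.616, -0.2535, 0.0044]
ee_rot: [[0.005, -1.0, 0.0], [-1.0, -0.005, -0.0], [0.0, -0.0, -1.0]]
wrist_force: [-0.8, -0.1, 2.0]
gripper_width: 0.631
gripper_force: 30.0
```

Request:
{"fn": "play_rows", "kwargs": {
  "commands": "0 0 0.3 0 0 0;0 0 0.8 0 0 0;0 0 1 0 0 0;0 0 1 0 0 0;-0.4 0.1 0.9 0 0 0;-0.8 0.1 0.33 0 0 0;-0.9 0.15 0 0 0 0;-0.9 0.15 0 0 0 0;-0.9 0.15 0 0 0 0;-0.9 0.1 0 0 0 0;-0.6 0 0 0 0 0;-0.27 0 0 0 0 0;0 0 -0.4 0 0 0;0 0 -0.5 0 0 0;0 0 -0.2 0 0 0;0 0 0 0 0 0;0 0 0 0 0 0"
}}

```text
time_s: 20.9
tcp_pos: [0.4465, -0.2312, 0.1012]
ee_rot: [[0.005, -1.0, 0.001], [-1.0, -0.005, -0.0], [0.0, -0.001, -1.0]]
wrist_force: [0.0, 0.1, 1.0]
gripper_width: 0.632
gripper_force: 30.0
```

```bash
python3 look.py w7
```

```text
20.9 [ 0.4465 -0.2312  0.1012] [[0.005, -1.0, 0.001], [-1.0, -0.005, -0.0], [0.0, -0.001, -1.0]] [ -8.8  17.7 -26.    0.  -46.3   9.1] 0.6322151725389802 [0.  0.1 1. ]
cam [ 0.44660822 -0.31144712  0.26302792] view [-0.00099589  0.29271171 -0.95620022] 365.2202029958649
```

View pics/w7.png

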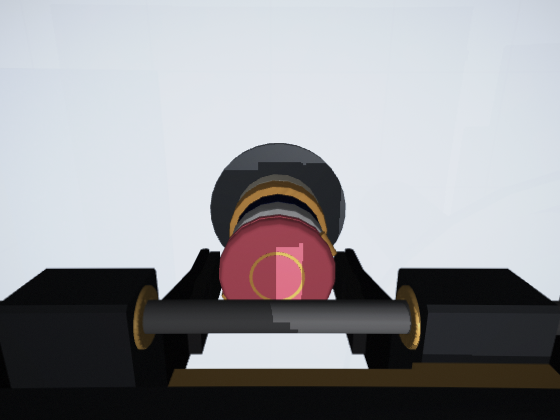

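The held compact shows its ring at about (277,278), directly over the stack (steel rim arc at (278,212)).

```bash
python3 - <<'E'
from mw import *
i,H,S,V=load('w7')
y,x=np.mgrid[245:299,240:315];hh=H[245:299,240:315];m=(hh>10)&(hh<32)&(S[245:299,240:315]>90)
P=np.c_[x[m],y[m]].astype(np.float32);P=P[np.hypot(*(P-[277,278]).T)<34];e=cv2.fitEllipse(P);print(e,onz(i,[e[0]],.110)*1000)
E
```

```text
((276.65771484375, 276.64923095703125), (47.530391693115234, 52.58851623535156), 89.96294403076172) [[ 446.18869705 -231.57316998  110.        ]]
```

Request:
{"fn": "play_rows", "kwargs": {
  "commands": "0 0 -0.2 0 0 0;0 0 -0.08 0 0 0;0 0 -0.04 0 0 0;0 0 0 0 0 0"
}}

```text
time_s: 21.35
tcp_pos: [0.4457, -0.231, 0.0911]
ee_rot: [[0.005, -1.0, -0.0], [-1.0, -0.005, 0.0], [-0.0, 0.0, -1.0]]
wrist_force: [-0.1, -0.1, -0.4]
gripper_width: 0.628
gripper_force: 30.0
```

Request:
{"fn": "play_rows", "kwargs": {
  "commands": "0 0 -0.02 0 0 0;0 0 -0.015 0 0 0;0 0 0 0 0 0"
}}

```text
time_s: 21.65
tcp_pos: [0.4459, -0.231, 0.0903]
ee_rot: [[0.005, -1.0, 0.0], [-1.0, -0.005, -0.0], [0.0, -0.0, -1.0]]
wrist_force: [0.1, 0.1, 0.4]
gripper_width: 0.63
gripper_force: 30.0
```

Request:
{"fn": "play_rows", "kwargs": {
  "commands": "0 0 -0.015 0 0 0;0 0 0 0 0 0"
}}

```text
time_s: 21.85
tcp_pos: [0.4459, -0.231, 0.0903]
ee_rot: [[0.005, -1.0, 0.0], [-1.0, -0.005, -0.0], [0.0, -0.0, -1.0]]
wrist_force: [-0.8, 1.2, 3.8]
gripper_width: 0.633
gripper_force: 30.0
```

Request:
{"fn": "play_rows", "kwargs": {
  "commands": "0 0 0 0 0 0;0 0 0 0 0 0;0 0 0 0 0 0;0 0 0 0 0 0;0 0 0 0 0 0",
  "grip": 87
}}

```text
time_s: 22.35
tcp_pos: [0.4458, -0.231, 0.0897]
ee_rot: [[0.005, -1.0, -0.0], [-1.0, -0.005, 0.0], [-0.0, 0.0, -1.0]]
wrist_force: [0.9, 0.1, -1.2]
gripper_width: 0.967
gripper_force: 0.0
```

Request:
{"fn": "play_rows", "kwargs": {
  "commands": "0 0 0.4 0 0 0;0 0 1 0 0 0;0 0 1 0 0 0;0.8 0.9 1 0 0 0;0.8 1 1 0 0 -0.1;0.8 1 1 0 0 -0.1;0.8 1 0.3 0 0 -0.1;0.8 1 0 0 0 -0.1;0.8 1 0 0 0 -0.1;0.8 1 0 0 0 -0.08;0.77 1 0 0 0 0;0 0 0 0 0 0;0 0 0 0 0 0"
}}

```text
time_s: 23.65
tcp_pos: [0.6369, 0.0067, 0.2598]
ee_rot: [[-0.081, -0.997, -0.002], [-0.997, 0.081, -0.0], [0.0, 0.002, -1.0]]
wrist_force: [0.4, -0.6, -0.1]
gripper_width: 1.003
gripper_force: 0.0
```

```bash
python3 look.py w8;python3 - <<'E'
from mw import *
i,H,S,V=load('w8')
g=(H>40)&(H<90)&(S>90)
n,l,st,ce=cv2.connectedComponentsWithStats(g.astype(np.uint8))
for k in range(1,n):
    if st[k,4]>80:
        c=blob(l==k)
        for z in (.009,):
            P=(onz(i,c[:,0].astype(float),z)[:,:2]*1000).astype(np.float32);R=cv2.minAreaRect(P);print(ce[k].round(),np.round(R[0],1),np.round(R[1],1),round(R[2],1))
E
```

```text
23.65 [0.6369 0.0067 0.2598] [[-0.081, -0.997, -0.002], [-0.997, 0.081, -0.0], [0.0, 0.002, -1.0]] [ 15.1  22.1   5.8  -0.  -73.9 -19.8] 1.0031766761905867 [ 0.4 -0.6 -0.1]
cam [ 0.6304475  -0.07335034  0.42158871] view [ 0.021949    0.29186168 -0.95620866] 365.2202029958649
[277. 103.] [630.6 -66.7] [16.6 22.9] 85.5
[277. 168.] [635.6   5.8] [72.9 11.7] 85.3
[277. 228.] [641.4  76.9] [15.3 41. ] 85.4
```

View pics/w8.png

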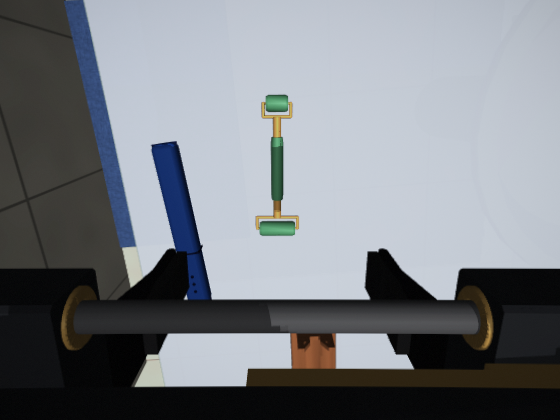

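The roller is aligned with the tool: handle at (277,168), long stone (277,228), short stone (277,103); the brush case is well clear on the left.

Request:
{"fn": "play_rows", "kwargs": {
  "commands": "-0.04 -0.03 -1 0 0 0;0 0 -1 0 0 0;0 0 -1 0 0 0;0 0 -1 0 0 0;0 0 -1 0 0 0;0 0 -1 0 0 0;0 0 -1 0 0 0;0 0 -0.8 0 0 0;0 0 -0.5 0 0 0;0 0 -0.22 0 0 0;0 0 0 0 0 0",
  "grip": 40
}}

```text
time_s: 24.8
tcp_pos: [0.6355, 0.0046, 0.0051]
ee_rot: [[-0.083, -0.997, -0.001], [-0.997, 0.083, -0.0], [0.0, 0.001, -1.0]]
wrist_force: [-0.5, 0.6, 0.1]
gripper_width: 0.463
gripper_force: 0.0
```

Request:
{"fn": "play_rows", "kwargs": {
  "commands": "0 0 0 0 0 0;0 0 0 0 0 0;0 0 0 0 0 0;0 0 0 0 0 0;0 0 0 0 0 0;0 0 0 0 0 0",
  "grip": 8
}}

```text
time_s: 25.4
tcp_pos: [0.636, 0.0052, 0.0058]
ee_rot: [[-0.082, -0.997, 0.001], [-0.997, 0.082, 0.0], [-0.0, -0.001, -1.0]]
wrist_force: [-0.7, 1.2, 3.9]
gripper_width: 0.147
gripper_force: 30.0
```

Request:
{"fn": "play_rows", "kwargs": {
  "commands": "0 0 0 0 0 0;0 0 0 0 0 0;0 0 -0.05 0 0 0;0 0 -0.04 0 0 0;0 0 0 0 0 0",
  "grip": 30
}}

```text
time_s: 25.9
tcp_pos: [0.6354, 0.005, 0.002]
ee_rot: [[-0.082, -0.997, -0.001], [-0.997, 0.082, -0.0], [0.0, 0.001, -1.0]]
wrist_force: [-0.1, 0.9, 0.2]
gripper_width: 0.338
gripper_force: 0.0
```

Request:
{"fn": "play_rows", "kwargs": {
  "commands": "0 0 0 0 0 0;0 0 0 0 0 0;0 0 0 0 0 0;0 0 0 0 0 0;0 0 0 0 0 0",
  "grip": 8
}}

```text
time_s: 26.4
tcp_pos: [0.6357, 0.0051, 0.0025]
ee_rot: [[-0.082, -0.997, 0.0], [-0.997, 0.082, 0.0], [-0.0, -0.0, -1.0]]
wrist_force: [0.5, 0.9, -0.1]
gripper_width: 0.154
gripper_force: 30.0
```

Request:
{"fn": "play_rows", "kwargs": {
  "commands": "0 0 0.3 0 0 0;0 0 0.8 0 0 0;0 0 1 0 0 0;0 0 1 0 0 0;-0.1 0.5 0.5 0 0 0.1;-0.1 0.9 0.2 0 0 0.1;-0.1 1 0 0 0 0.1;-0.2 1 0 0 0 0.03;-0.2 1 0 0 0 0;-0.17 1 0 0 0 0;-0.1 1 0 0 0 0;0 1 0 0 0 0;0 0.8 0 0 0 0;0 0.41 0 0 0 0;0 0 0 0 0 0;0 0 0 0 0 0"
}}

```text
time_s: 28.0
tcp_pos: [0.6061, 0.2629, 0.1162]
ee_rot: [[-0.033, -0.999, -0.001], [-0.999, 0.033, -0.001], [0.001, 0.001, -1.0]]
wrist_force: [-0.2, 0.4, -0.4]
gripper_width: 0.152
gripper_force: 30.0
```

```bash
python3 look.py w9
```

```text
28.0 [0.6061 0.2629 0.1162] [[-0.033, -0.999, -0.001], [-0.999, 0.033, -0.001], [0.001, 0.001, -1.0]] [ 37.4  30.3  -2.   -0.  -57.7 -39.3] 0.1515127121165371 [-0.2  0.4 -0.4]
cam [0.60342843 0.18272594 0.2779885 ] view [ 0.00844499  0.2923376  -0.95627789] 365.2202029958649
```

View pics/w9.png

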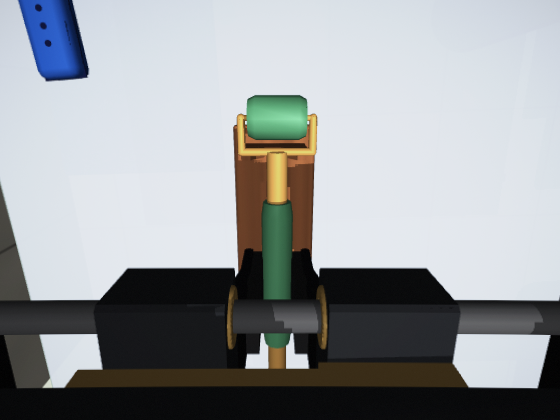

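The held roller's neck (278,175) and handle (277,230) lie over the stand, whose base edges run at about columns 236–240 and 313.

```bash
python3 - <<'E'
from mw import *
i,H,S,V=load('w9')
br=((H<20)|(H>172))&(S>90); g=(H>40)&(H<90)&(S>60)
ys=list(range(170,245,5))
L=[];R=[]
for y in ys:
    n=np.nonzero(br[y,225:325])[0]+225;L.append((n.min(),y));R.append((n.max(),y))
print(L[0],R[0],L[-1],R[-1])
ok=[k for k in range(len(ys))]
for nm,E in(('L',L),('R',R)):
    P=onz(i,E,.008)[:,:2]*1000;f=np.polyfit(P[:,1]-264,P[:,0],1);print(nm,'x@264',f[1].round(1),'slope',f[0].round(4),P[0].round(1),P[-1].round(1),np.abs(np.polyval(f,P[:,1]-264)-P[:,0]).max().round(1))
z=.1227
C=[]
for y in range(208,250,4):
    n=np.nonzero(g[y,255:300])[0]+255;C.append(((n.min()+n.max())/2,y))
P=onz(i,C,z)[:,:2]*1000;f=np.polyfit(P[:,1]-264,P[:,0],1);print('handle',f[1].round(1),'slope',f[0].round(4),P[0],P[-1])
# neck/stone
m=(H>10)&(H<32)&(S>130)
C=[]
for y in range(165,196,4):
    n=np.nonzero(m[y,262:294])[0]+262;C.append(((n.min()+n.max())/2,y))
P=onz(i,C,z)[:,:2]*1000;print('neck',P[0].round(1),P[-1].round(1))
# handle's near (-y) end and stone
n=np.nonzero(g[150:230,277])[0]+150;print('handle end',onz(i,[(277,n.min())],z)*1000)
c=blob(g,(277,117),40);q=cv2.minAreaRect(c);print('stone',q,onz(i,[q[0]],z)*1000)
nb=np.nonzero(br[100:170,240])[0]+100;print('base -y edge',onz(i,[(240,nb.min())],.008)*1000, nb.min())
E
```

```text
(np.int64(235), 170) (np.int64(313), 170) (np.int64(238), 240) (np.int64(311), 240)
L x@264 636.5 slope 0.027 [636.  234.1] [637.2 290.3] 0.4
R x@264 578.7 slope 0.0298 [577.7 235.9] [579.3 292.1] 0.3
handle 606.1 slope 0.0413 [604.61485623 229.91368207] [605.42785879 249.11495638]
neck [603.8 210.7] [604.2 223. ]
handle end [[604.57267304 228.52439019 122.7       ]]
stone ((276.5, 117.0), (44.0, 61.0), 90.0) [[603.63082595 190.7033307  122.7       ]]
base -y edge [[629.8043471  193.73285014   8.        ]] 114
```

Request:
{"fn": "play_rows", "kwargs": {
  "commands": "0.047 0 -0.4 0 0 0.03;0 0 -0.7 0 0 0;0 0 -0.6 0 0 0;0 0 -0.4 0 0 0;0 0 -0.2 0 0 0;0 0 0 0 0 0;0 0 0 0 0 0"
}}

```text
time_s: 28.75
tcp_pos: [0.6086, 0.2635, 0.0481]
ee_rot: [[-0.028, -1.0, 0.001], [-1.0, 0.028, 0.0], [-0.001, -0.001, -1.0]]
wrist_force: [0.2, -0.1, -0.7]
gripper_width: 0.148
gripper_force: 30.0
```

```bash
python3 look.py w10
```

```text
28.75 [0.6086 0.2635 0.0481] [[-0.028, -1.0, 0.001], [-1.0, 0.028, 0.0], [-0.001, -0.001, -1.0]] [ 37.4  34.5  -5.5   0.  -49.9 -39. ] 0.14839408242694033 [ 0.2 -0.1 -0.7]
cam [0.60594983 0.18309784 0.20980651] view [ 0.00927234  0.29345434 -0.95592812] 365.2202029958649
```

View pics/w10.png

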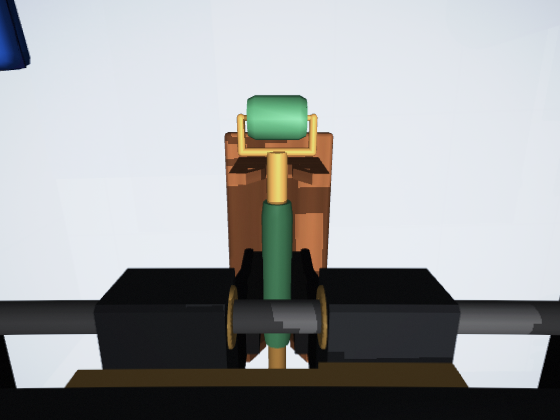

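The neck (278,175) sits over the near cheek's slot, cheek top spanning columns about 230–328, base edges about 229 and 327.

```bash
python3 - <<'E'
from mw import *
i,H,S,V=load('w10')
br=((H<20)|(H>172))&(S>90); g=(H>40)&(H<90)&(S>60)
mid=[]
for nm,f in(('L',np.min),('R',np.max)):
    P=onz(i,[(f(np.nonzero(br[y,215:345])[0]+215),y) for y in range(190,245,5)],.008)[:,:2]*1000
    k=np.polyfit(P[:,1]-264,P[:,0],1);print(nm,k.round(3))
    mid.append(k)
print('stand',np.mean(mid,0))
C=[]
z=.0481+.0065
for y in range(208,250,4):
    n=np.nonzero(g[y,255:300])[0]+255;C.append(((n.min()+n.max())/2,y))
P=onz(i,C,z)[:,:2]*1000;print('handle',np.polyfit(P[:,1]-264,P[:,0],1).round(3))
n=np.nonzero((V[165,215:345]<130))[0]+215
for y in(160,165,170):
    n=np.nonzero(br[y,215:345])[0]+215;print(y,n.min(),n.max(),onz(i,[(n.min(),y),(n.max(),y)],.054)[:,:2].round(4).tolist())
m=(H>10)&(H<32)&(S>130)
for y in(165,185):
    n=np.nonzero(m[y,262:294])[0]+262;print('neck',n.min(),n.max(),onz(i,[((n.min()+n.max())/2,y)],z)*1000)
E
```

```text
L [2.50000e-02 6.36534e+02]
R [3.00000e-02 5.78548e+02]
stand [2.76490370e-02 6.07541047e+02]
handle [3.70000e-02 6.08568e+02]
160 226 331 [[0.6286, 0.2086], [0.5836, 0.2097]]
165 226 331 [[0.6287, 0.2107], [0.5836, 0.2119]]
170 226 330 [[0.6289, 0.2129], [0.584, 0.2141]]
neck 262 293 [[606.55880656 211.19694132  54.6       ]]
neck 263 293 [[606.5647974  219.99160186  54.6       ]]
```

Request:
{"fn": "play_rows", "kwargs": {
  "commands": "-0.025 0 -0.15 0 0 0;0 0 -0.15 0 0 0;0 0 -0.12 0 0 0;0 0 -0.08 0 0 0;0 0 -0.04 0 0 0;0 0 0 0 0 0"
}}

```text
time_s: 29.4
tcp_pos: [0.6072, 0.2634, 0.031]
ee_rot: [[-0.028, -1.0, -0.0], [-1.0, 0.028, -0.0], [0.0, 0.0, -1.0]]
wrist_force: [0.1, -0.1, -0.7]
gripper_width: 0.148
gripper_force: 30.0
```

Request:
{"fn": "play_rows", "kwargs": {
  "commands": "0 0 -0.02 0 0 0;0 0 -0.015 0 0 0;0 0 0 0 0 0"
}}

```text
time_s: 29.7
tcp_pos: [0.6073, 0.2634, 0.0303]
ee_rot: [[-0.028, -1.0, 0.0], [-1.0, 0.028, 0.0], [-0.0, -0.0, -1.0]]
wrist_force: [0.0, 0.2, -0.9]
gripper_width: 0.15
gripper_force: 30.0
```

Request:
{"fn": "play_rows", "kwargs": {
  "commands": "0 0 -0.02 0 0 0;0 0 -0.015 0 0 0;0 0 0 0 0 0"
}}

```text
time_s: 30.0
tcp_pos: [0.6074, 0.2635, 0.0299]
ee_rot: [[-0.028, -1.0, 0.0], [-1.0, 0.028, 0.0], [-0.0, -0.0, -1.0]]
wrist_force: [-1.4, -0.7, 3.7]
gripper_width: 0.149
gripper_force: 30.0
```

Request:
{"fn": "play_rows", "kwargs": {
  "commands": "0 0 0 0 0 0;0 0 0 0 0 0;0 0 0 0 0 0;0 0 0 0 0 0",
  "grip": 45
}}

```text
time_s: 30.4
tcp_pos: [0.6072, 0.2634, 0.0289]
ee_rot: [[-0.028, -1.0, -0.0], [-1.0, 0.028, -0.0], [0.0, 0.0, -1.0]]
wrist_force: [0.0, -0.2, 0.5]
gripper_width: 0.426
gripper_force: 0.0
```

Request:
{"fn": "play_rows", "kwargs": {
  "commands": "0 0 0.2 0 0 0;0 0 0.5 0 0 0;0 0 1 0 0 0;0 0 1 0 0 0;0 0 1 0 0 0;0 0 1 0 0 0;0 -0.3 1 0 0 0;0 -0.3 1 0 0 0;0 0 0.5 0 0 0;0 0 0 0 0 0;0 0 0 0 0 0"
}}

```text
time_s: 31.5
tcp_pos: [0.6069, 0.2454, 0.2456]
ee_rot: [[-0.028, -1.0, 0.0], [-1.0, 0.028, 0.001], [-0.001, -0.0, -1.0]]
wrist_force: [0.2, 0.4, -1.5]
gripper_width: 0.517
gripper_force: 0.0
```

```bash
python3 look.py w11; python3 - <<'E'
from mw import *
i,H,S,V=load('w11')
g=(H>40)&(H<90)&(S>90)
n,l,st,ce=cv2.connectedComponentsWithStats(g.astype(np.uint8))
for k in range(1,n):
    if st[k,4]>80:
        c=blob(l==k);P=(onz(i,c[:,0].astype(float),.0365)[:,:2]*1000).astype(np.float32);R=cv2.minAreaRect(P);print(ce[k].round(),np.round(R[0],1),np.round(R[1],1),round(R[2],1))
p,_=cams.capture('side');s,_=cams.capture('scene')
a=cv2.resize(p[90:330,170:410],(400,400),interpolation=cv2.INTER_CUBIC);b=cv2.resize(s[120:270,90:420],(400,182),interpolation=cv2.INTER_CUBIC)
w=cv2.imread('pics/w11.png')[40:290,60:360];w=cv2.resize(w,(400,333))
o=np.zeros((600,800,3),np.uint8);o[:400,:400]=a;o[400:582,:400]=b;o[:333,400:]=w
cv2.imwrite('pics/fin.png',o)
E
```

```text
31.5 [0.6069 0.2454 0.2456] [[-0.028, -1.0, 0.0], [-1.0, 0.028, 0.001], [-0.001, -0.0, -1.0]] [ 36.1  24.2   7.1  -0.  -72.9 -37.7] 0.5173388878720679 [ 0.2  0.4 -1.5]
cam [0.60437804 0.16494    0.40726875] view [ 0.00844402  0.29386643 -0.9558092 ] 365.2202029958649
[277. 124.] [605.  191.3] [15.4 23.8] 88.5
[277. 194.] [606.9 264.5] [72.7 12.9] 88.5
[277. 257.] [608.2 335.6] [15.7 41.1] 88.5
```

View pics/fin.png

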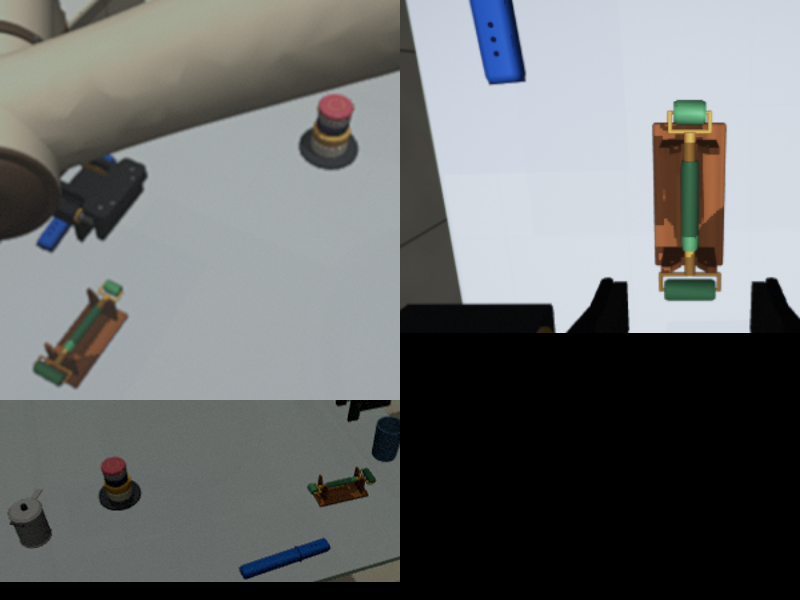

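The montage shows the three-piece stack upright and centred on the coaster (330,130). The roller is level in both slots of the stand (690,195), and the bystanders have not moved.

```bash
python3 -c "
from station import r
print(r.finish_job())"
```

```text
the job is handed in; nothing more can be done
None
```

The job is handed in at about 32 s of the 102 s allowed: cream jar, night jar and compact are stacked centred on the coaster, the roller lies with both necks down in the stand's slots, and the swab holder, tumbler and brush case were left alone.

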